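# Vent the test kiln

### The arm

A 7-joint arm with a two-finger parallel gripper is mounted at the origin on the work surface. World frame = base frame: x ahead of the robot, y to its left, z up, the work surface at z = 0. Lengths are in mm, angles in rad, forces in N, time in s.
With the tool pointing down it reaches from about 400 to 850 mm from the base axis. Payload 10.4 kg.
Tool frame: the origin (TCP) lies midway between the tips of the shut fingers; the grasp point (between the pads) lies 19 mm behind it (robot.grip_depth is the distance from the TCP to the grasp point, in mm); z points along the fingers, y is the direction in which the jaws open and shut (so a half turn about z gives the same grasp; the last joint's range is limited). The gripper opens to 87 mm and grips with 3 to 60 N. Pads are 19 mm wide; open, the fingers measure 117 mm over their backs; the gripper's body (75 mm by 190 mm) begins 51 mm behind the grasp point.
Start: joints at [1.134, 0.332, -0.065, 1.46, 0.022, 1.35, -0.088], TCP at [251.331, -572.263, 222.576] pointing down, gripper open.
Joint ranges: [-2.6, 2.6], [-0.5, 2.12], [-1.47, 1.34], [0.16, 2.42], [-1.27, 4.41], [0.06, 2.06], [-2.6, 2.6]. Speed limits (rad/s): [2.22, 2.22, 2.79, 2.79, 3.14, 3.14, 3.14].

### API

Orientations are given as [roll, pitch, yaw] about the fixed x, y, z axes, in that order (R = Rz(yaw) Ry(pitch) Rx(roll)).
In Python, from cell import readout, read_camera, camera_info, robot, models gives the robot as it stands. The module is installed in compiled form; this text tells all that it offers.
- The arm moves only by the tool jog_arm, never from a script. Its argument "commands" is a list of rows, each a list of 5 numbers: the finger opening in m, from 0 to 0.087, then the shift along the world's x, y, z in m, then the turn about the world's z in rad. In form: [[hand, tx, ty, tz, roll], ...]. A call has 1 to 20 rows; each row shifts and turns the commanded pose from where the row before left it; what a row does not reach is not made up. A row lasts 1/10 s, in which the tool goes at most 50 mm and 8.59 degrees, less where a joint would pass 70% of its speed; a pose out of reach is approached as far as the arm can. A call with a gripper value outside its range is refused whole. The fingers move at their own pace and stop on an object; "grip_force" is the grip in N (left out, the last holds). Time passes only in rows, so rows that do not move let the fingers close. It gives the time, the measured TCP pose, the force and the opening at its end, in the units of the state.
- readout.get_obs(): the state, without advancing time (a new reading comes with each control period).
- read_camera(name): name is "scene" or "top"; returns the picture (480x640x3 uint8, blue, green, red); there is no depth.
- camera_info(name): a dict with "vertical_fov" (degrees; the focal length in pixels is half the picture's height over the tangent of half this angle, whatever the lens; pixels are square), "cx", "cy" (the principal point, pixels), "rvec" (rotation vector, rad) and "tvec" (3), from world to camera coordinates, as OpenCV has them. Camera axes: x right, y down, z forward; pixel columns grow to the right and rows downward; lengths in mm; the calibration is good to about 2 mm. A picture is of the moment at which its call begins. camera_info takes no time and is no camera call.
- robot.close_job(): hands the job in, once; it reports no verdict.
Trained networks look in the newest picture that a camera, given by its name, has taken for a name from the list of things; names that differ only in an ending like _2 or _b are one class to them, and where a whole thing is asked for, a point or a joint stands for the part that bears it (a point fixed in the world has none). Each returns a list of dicts, best first, with "confidence" (0 to 1); they miss things now and then, are a little off and sometimes report something else, mostly with a low value. They report only what shows in the picture. A call takes as long as a camera call.
- models.boxes_of(label, camera): "position" ([row, column] in pixels, amid what is visible of it).
- models.outline_of(label, camera): "pixels" (480x640 bool, what is visible of it) and "position" ([row, column] in pixels, amid what is visible of it).
The state is a dict: "t": time; "qpos": joint angles; "qd": joint speeds; "tau": joint torques, N m; "tcp_pos": TCP position; "eef_rot": TCP orientation; "wrist_force": force on the tool from outside, world axes, zero at the start; "ft_torque": the same for the moment, N m; "finger_gap": opening from 0.0 (shut) to 1.0 (fully open).
Only numpy, scipy, OpenCV 4.12 (cv2) and the standard library are available. Lean on these libraries where they do the work, as an engineer would, in place of code of your own. Each camera call takes 0.05 s, during which the arm holds its last target.

### The job

The firing in the small test kiln is over: on its grey controller press the red key (heat off), then the yellow key (fan), then the blue key (lid release), each fully down and one at a time, with the lid still shut. Then take the kiln lid by its wooden handle, raise it to 40 degrees, in line with the rod with the orange tip on the kiln's side and never past 60 degrees, and finish while still holding it there by the handle, because it falls shut if let go. Leave the other things on the table where they are.

Things in the scene. Friction and masses are not known exactly. Their poses are not given: they have to be found in the camera images.
- kiln: Top-loading test kiln, a fixed steel box lined with cream firebrick, 240 mm (its x) by 250 mm (its y), 160 mm high with the lid shut. Origin: centre of its underside, on the table; x points from the front (handle side) to the hinge side, z up. It stands left or right of the table's middle, the controller on the other side.
- kiln_lid (a joint): Lid angle in rad: 0 shut, growing as it opens upward about the hinge on the kiln's far (+x) rim; 40 degrees = 0.698, stop at 1.4. A steel and brick slab 240 x 250 x 30 mm of 0.4 to 0.7 kg on a free hinge: it falls shut from any angle when let go. About 2 to 4 N upward on the handle carries it.
- lid_hinge (a point): Middle of the lid's hinge axis, which runs along the kiln's y: 120 mm towards +x from the kiln's centre, 130 mm above the table, at the level of the lid's underside.
- lid_grip (a point): Grip point of the lid's handle, on the middle of its bare part. Turns with the lid; at angle 0 it lies 280 mm from the hinge towards the kiln's front (-x) and 15 mm above the hinge, 145 mm above the table. Its x axis runs along the handle towards the hinge, y along the hinge.
- lid_handle (a point): The lid's handle: a round wooden rod, 14 mm thick, sticking out 70 mm from the middle of the lid's front edge (along the kiln's -x), with a 24 mm end disc. Origin: where it meets the lid, 40 mm from the grip point. Free all round. Gripped across (along the kiln's y) from above, the rod can pivot between the fingers as the lid turns, so the gripper may stay pointing down.
- mark_tip (a point): Orange tip of the angle mark: a fixed 6 mm steel rod on the kiln's -y side, 12 mm outside the wall, that rises from the hinge axis towards the front at 40 degrees; the tip is 90 mm from the hinge axis, 188 mm above the table. The lid's underside is to be level with it.
- controller: Grey kiln controller, a fixed box 130 mm (its x) by 240 mm (its y) by 60 mm high with a dark screen; origin: centre of its underside. Its three keys stand in a row along its y, 70 mm apart, 15 mm nearer the robot than its middle; which colour is where changes.
- key_red (a joint): Travel of the red key in m: 0 up, 0.006 fully down. It springs back up.
- key_red_top (a point): Centre of the top face of the red key, a round push button 32 mm in diameter in a black collar 48 mm wide; the top is 82 mm above the table and 10 mm above the collar. Pressed straight down; it starts to move at about 1.5 N and is fully down (6 mm) at 5 N.
- key_yellow (a joint): Travel of the yellow key in m: 0 up, 0.006 fully down. It springs back up.
- key_yellow_top (a point): Centre of the top face of the yellow key, a round push button 32 mm in diameter in a black collar 48 mm wide; the top is 82 mm above the table and 10 mm above the collar. Pressed straight down; it starts to move at about 1.5 N and is fully down (6 mm) at 5 N.
- key_blue (a joint): Travel of the blue key in m: 0 up, 0.006 fully down. It springs back up.
- key_blue_top (a point): Centre of the top face of the blue key, a round push button 32 mm in diameter in a black collar 48 mm wide; the top is 82 mm above the table and 10 mm above the collar. Pressed straight down; it starts to move at about 1.5 N and is fully down (6 mm) at 5 N.
- brush_pot: To be left alone: blue ceramic pot, 80 mm wide, 95 mm high, with brushes up to 170 mm; between kiln and controller, far part. Origin: centre of its underside.
- stain_jar: To be left alone: closed jar, 60 mm wide, 70 mm high, behind the controller. Origin: centre of its underside.
- test_tile: To be left alone: flat bisque tile 55 x 85 x 10 mm in front of the controller. Origin: centre of its underside.
- kiln_post_a: To be left alone: cream kiln post, upright cylinder 40 mm wide, 70 mm high, close in front of the kiln, beside the handle. Origin: centre of its underside.
- kiln_post_b: To be left alone: cream kiln post, upright cylinder 40 mm wide, 50 mm high, close in front of the kiln, beside the handle. Origin: centre of its underside.
- wood_rib: To be left alone: flat wooden rib 100 x 45 x 9 mm, in the middle near the robot. Origin: centre of its underside.
- bisque_bowl: To be left alone: small fired bowl, 90 mm wide, 45 mm high, between kiln and controller. Origin: centre of its underside.

How it is judged (in metres and radians):
On the way, in this order (a step that is already met when the one before it is completed fails the run):
1. the red key is pressed down, the other keys up and the lid shut (value of joint key_red above 0.0045 m and value of joint each of key_yellow, key_blue below 0.002 m and value of joint kiln_lid below 0.05 rad), for 0.05 s.
2. the yellow key is pressed down, the other keys up and the lid shut (value of joint key_yellow above 0.0045 m and value of joint each of key_red, key_blue below 0.002 m and value of joint kiln_lid below 0.05 rad), for 0.05 s.
3. the blue key is pressed down, the other keys up and the lid shut (value of joint key_blue above 0.0045 m and value of joint each of key_red, key_yellow below 0.002 m and value of joint kiln_lid below 0.05 rad), for 0.05 s.
4. the lid is held at 40 degrees by its handle (value of joint kiln_lid between 0.593 and 0.803 rad and (contact force between the fingers and kiln_lid_c1 above 0.8 N or contact force between the fingers and kiln_lid_c2 above 0.8 N)), for 0.3 s.
At the end, for the whole second after the job is handed in: The lid stands still at 40 degrees, give or take 6, the fingers carry it by its wooden handle (over 0.8 N) and none of the other things props it; the three keys are up (all of step 4 and velocity of joint kiln_lid between -0.1 and 0.1 rad/s and contact force between kiln_lid and brush_pot below 0.2 N and contact force between kiln_lid and stain_jar below 0.2 N and contact force between kiln_lid and test_tile below 0.2 N and contact force between kiln_lid and kiln_post_a below 0.2 N and contact force between kiln_lid and kiln_post_b below 0.2 N and contact force between kiln_lid and wood_rib below 0.2 N and contact force between kiln_lid and bisque_bowl below 0.2 N and value of joint each of key_red, key_yellow, key_blue below 0.002 m); the arm keeps its last pose, push and grip.
It fails at once if two keys pressed at once (value of joint each of key_red, key_yellow above 0.003 m or value of joint each of key_red, key_blue above 0.003 m or value of joint each of key_yellow, key_blue above 0.003 m).
It fails at once if the lid swings past 60 degrees (value of joint kiln_lid above 1.05 rad).
It fails at once if another thing on the table is shifted by more than 30 mm (distance of any of brush_pot, stain_jar, test_tile, kiln_post_a, kiln_post_b, wood_rib, bisque_bowl from where it was at the start of the episode above 0.03 m).
It also fails if it takes over 72 s, if anything falls off the work surface, if the arm or the gripper's body presses on something with over 40 N, if the wrist force passes 120 N, or if a joint passes its speed limit or range.

## Working session

There is one attempt and no reset: what is moved stays moved. The work goes in short steps, Python scripts to look and compute and a tool call to move; the robot and the scene stay as the last step left them, time stands still between calls to the robot, and variables do not carry over. Pictures are saved under pics/ and viewed, and the job is handed in when it is done.

Besides the shell and the picture viewer there is one more tool, called as a command line: name --pt "numbers of a row" for each row, then --argument value for the rest. jog_arm: Moves the arm, as the interface text tells. Its arguments: {"type":"object","properties":{"commands":{"type":"array","items":{"type":"array","items":{"type":"number"}}},"grip_force":{"type":"number"}},"required":["commands"]}

```bash
mkdir -p pics
cat > h.py <<'E'
import numpy as np, cv2
from cell import readout, read_camera, camera_info, robot, models
def cam(n):
    c=camera_info(n); f=240/np.tan(np.radians(c["vertical_fov"])/2)
    R=cv2.Rodrigues(np.array(c["rvec"],float))[0]; t=np.array(c["tvec"],float).ravel()
    return f,c["cx"],c["cy"],R,t
def ray(n,rc):
    f,cx,cy,R,t=cam(n); d=R.T@np.array([(rc[1]-cx)/f,(rc[0]-cy)/f,1]); return -R.T@t,d
def atz(n,rc,z):
    o,d=ray(n,rc); return o+d*(z-o[2])/d[2]
def proj(n,p):
    f,cx,cy,R,t=cam(n); q=R@np.array(p,float)+t; return np.array([cy+f*q[1]/q[2],cx+f*q[0]/q[2]])
def tri(a,b):
    (o1,d1),(o2,d2)=ray(*a),ray(*b); d1=d1/np.linalg.norm(d1);d2=d2/np.linalg.norm(d2)
    A=sum(np.eye(3)-np.outer(d,d) for d in(d1,d2)); B=sum((np.eye(3)-np.outer(d,d))@o for o,d in((o1,d1),(o2,d2)))
    return np.linalg.solve(A,B)
E
python3 - <<'E'
from h import *
np.set_printoptions(precision=1,suppress=True)
for n in("scene","top"):
    cv2.imwrite(f"pics/{n}0.png",read_camera(n)); print(n,camera_info(n))
Z={"key_red_top":82,"key_yellow_top":82,"key_blue_top":82,"lid_handle":145,"lid_grip":145,"mark_tip":188,"controller":60,"kiln":160,"kiln_lid":160,"kiln_post_a":70,"brush_pot":95,"bisque_bowl":45,"wood_rib":9,"test_tile":10}
for l,z in Z.items():
    for n in("scene","top"):
        for d in models.boxes_of(l,n)[:3]:
            print(l,n,round(d["confidence"],2),np.array(d["position"]),atz(n,d["position"],z))
print(readout.get_obs())
E
```

```text
scene {'vertical_fov': 48.153197624105964, 'cx': 313.99799154741805, 'cy': 238.054854745731, 'rvec': array([ 0.7,  2.6, -1.2]), 'tvec': array([ 526.8,  -93.9, 1484.2])}
top {'vertical_fov': 57.34089809820116, 'cx': 319.84328040913783, 'cy': 244.9627761613569, 'rvec': array([ 2.2, -2.1,  0.1]), 'tvec': array([-10.6, 599.3, 975.5])}
key_red_top scene 0.64 [333.9 372.2] [622.4 265.4  82. ]
key_red_top scene 0.48 [306.9 356.6] [610.2 191.4  82. ]
key_red_top scene 0.29 [191.  269.5] [ 583.9 -270.8   82. ]
key_red_top top 0.6 [233.2 204.3] [616.9 260.2  82. ]
key_yellow_top scene 0.68 [358.5 389.6] [627.5 329.4  82. ]
key_yellow_top scene 0.23 [333.5 370.9] [624.  263.3  82. ]
key_yellow_top scene 0.16 [219.7 334.6] [500.3 -79.5  82. ]
key_yellow_top top 0.59 [232.3 180.4] [618.2 314.8  82. ]
key_yellow_top top 0.39 [246.8 439.6] [ 593.6 -268.3   82. ]
key_yellow_top top 0.2 [247.7 445.7] [ 591.8 -281.7   82. ]
key_blue_top scene 0.51 [309.4 354. ] [618.4 194.6  82. ]
key_blue_top top 0.51 [234.8 236.8] [614.3 186.2  82. ]
lid_handle scene 0.72 [174.1 267. ] [ 593.6 -255.8  145. ]
lid_han
[... 1580 characters left out ...]
d_rib top 0.55 [304.8 318.9] [462.1  -0.2   9. ]
test_tile scene 0.85 [343.9 416.7] [520.3 282.2  10. ]
test_tile scene 0.38 [335.2 371.1] [588.  217.3  10. ]
test_tile scene 0.2 [194.4 269.3] [ 549.8 -354.7   10. ]
test_tile top 0.57 [279.3 205. ] [517.6 273.2  10. ]
test_tile top 0.23 [247.6 439.3] [ 602.6 -285.5   10. ]
{'t': 1.5, 'qpos': array([ 1.1,  0.3, -0.1,  1.5,  0. ,  1.3, -0.1]), 'qd': array([-0., -0.,  0., -0.,  0., -0., -0.]), 'tau': array([ -0. , -62.3,   0. , -39. ,  -0.1,   0. ,   0. ]), 'tcp_pos': array([ 251.3, -572.3,  222.6]), 'eef_rot': array([ 3.1, -0. ,  0.4]), 'wrist_force': array([ 0.4,  0.5, -0.3]), 'ft_torque': array([0., 0., 0.]), 'finger_gap': 0.999591882229368}
```

View pics.

View pics/scene0.png

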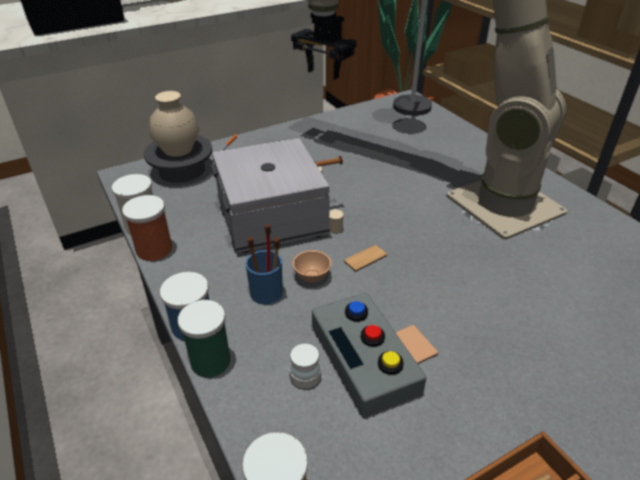

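View pics/top0.png

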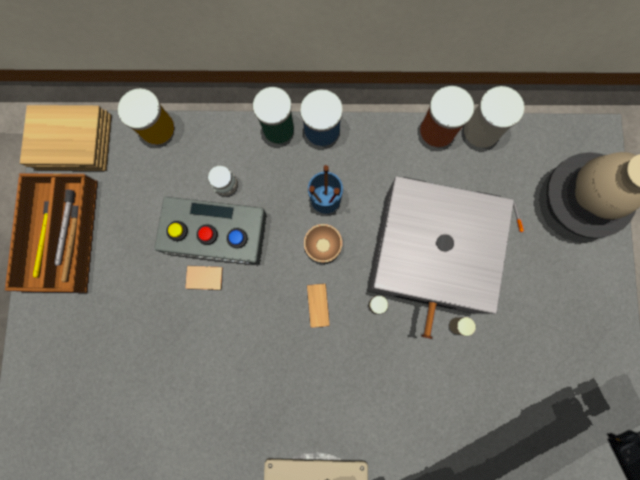

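Run:
```python
from h import *
np.set_printoptions(precision=1,suppress=True)
I={n:cv2.imread(f"pics/{n}0.png") for n in("scene","top")}
C={}
for n in I:
    h=cv2.cvtColor(I[n],cv2.COLOR_BGR2HSV); 
    roi=np.zeros(h.shape[:2],bool)
    if n=="top": roi[215:255,160:255]=1
    else: roi[290:380,335:410]=1
    for k,(a,b) in dict(red=(0,6),yellow=(24,34),blue=(105,125)).items():
        m=(h[...,0]>=a)&(h[...,0]<=b)&(h[...,1]>140)&(h[...,2]>60)&roi
        nn,l,s,c=cv2.connectedComponentsWithStats(m.astype(np.uint8))
        i=1+np.argmax(s[1:,4]); C[n,k]=c[i][::-1]; print(n,k,s[i],c[i][::-1],atz(n,c[i][::-1],80))
for k in("red","yellow","blue"): print(k,tri(("scene",C["scene",k]),("top",C["top",k])))
for c in [(178,397),(200,513),(312,495),(290,376),(242.5,446)]: print(c,atz("top",c,160))
for c in [(303,433),(337,429)]: print(c,atz("top",c,145))
for c in [(150,214),(141,303),(186,327),(202,224)]: print("scene",c,atz("scene",c,160))
for c in [(160,342),(163,322)]: print("scene handle",c,atz("scene",c,145))
for c,z in[((305,378.5),70),((326,466),70),((305,378.5),50),((326,466),50)]: print("post",c,z,atz("top",c,z))
cv2.imwrite("pics/z1.png",cv2.resize(I["top"][160:360,360:540],None,fx=3.3,fy=3,interpolation=cv2.INTER_CUBIC)[:600,:594])
cv2.imwrite("pics/z2.png",cv2.resize(I["scene"][110:260,200:370],None,fx=4,fy=4,interpolation=cv2.INTER_CUBIC))
```

```text
scene red [364 325  18  15 202] [331.9 372.6] [617.9 260.1  80. ]
scene yellow [381 351  20  17 241] [358.8 390.6] [625.3 329.6  80. ]
scene blue [348 301  18  14 184] [307.5 356.2] [610.7 190.9  80. ]
top red [198 226  15  15 184] [233.2 205. ] [617.4 259.2  80. ]
top yellow [167 222  16  16 194] [229.7 174.9] [624.3 328.4  80. ]
top blue [228 230  15  15 169] [236.8 235.4] [610.  189.5  80. ]
red [617.5 259.5  79.1]
yellow [624.6 328.9  78.8]
blue [610.1 189.9  78.7]
(178, 397) [ 726.7 -163.   160. ]
(200, 513) [ 682.2 -402.2  160. ]
(312, 495) [ 451.9 -355.7  160. ]
(290, 376) [ 491.6 -118.8  160. ]
(242.5, 446) [ 591.  -261.9  160. ]
(303, 433) [ 467.9 -236.4  145. ]
(337, 429) [ 399.6 -227.   145. ]
scene (150, 214) [ 673.4 -411.1  160. ]
scene (141, 303) [ 447.9 -335.9  160. ]
scene (186, 327) [ 501.8 -114.3  160. ]
scene (202, 224) [ 738.9 -174.9  160. ]
scene handle (160, 342) [ 395.3 -220.   145. ]
scene handle (163, 322) [ 447.7 -233.   145. ]
post (305, 378.5) 70 [ 463.1 -133.7   70. ]
post (326, 466) 70 [ 420.9 -324.8   70. ]
post (305, 378.5) 50 [ 463.4 -135.9   50. ]
post (326, 466) 50 [ 420.3 -330.9   50. ]
```

View pics/z1.png

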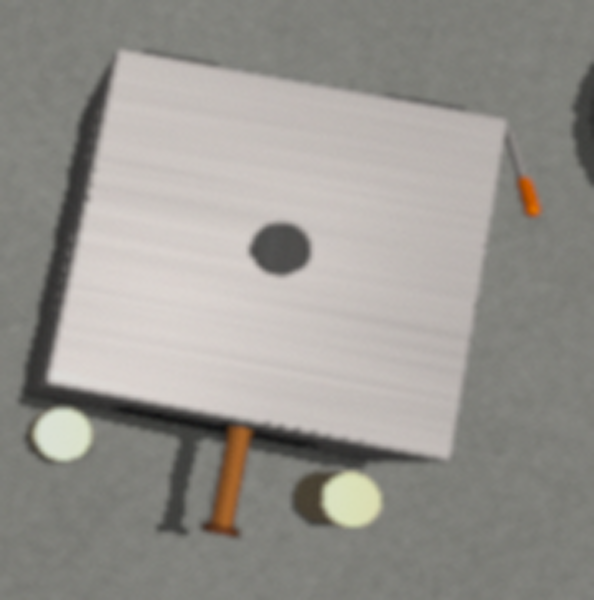

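View pics/z2.png

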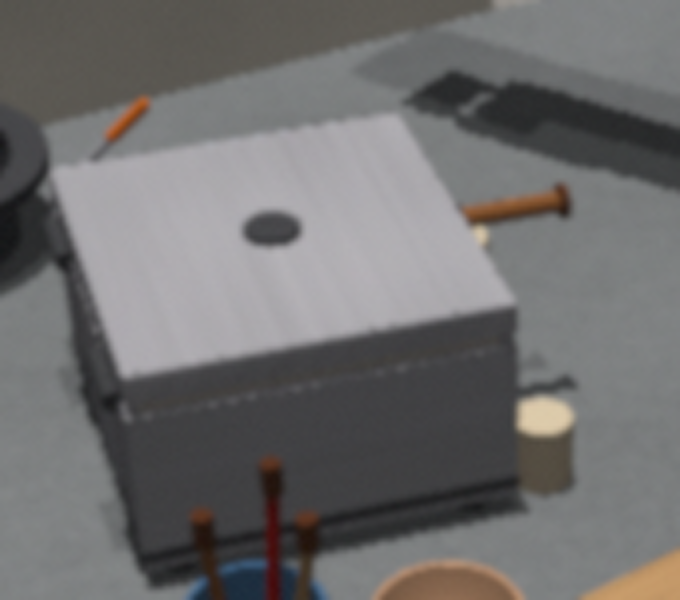

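```bash
cat > fit.py <<'E'
from h import *
from scipy.optimize import least_squares
np.set_printoptions(precision=2,suppress=True)
O=[("top",(176.7,396.7),(120,125,160)),("top",(199.7,513),(120,-125,160)),("top",(313,496),(-120,-125,160)),("top",(288,374.5),(-120,125,160)),
("scene",(152.5,213),(120,-125,160)),("scene",(138.7,300.5),(-120,-125,160)),("scene",(185.7,328.7),(-120,125,160)),("scene",(204.5,232),(120,125,160)),
("top",(336.3,427),(-190,0,145)),("scene",(160,342),(-190,0,145)),("top",(242.5,445.2),(0,0,160)),("scene",(167,268.2),(0,0,160))]
def W(p,q):
    c,s=np.cos(p[2]),np.sin(p[2]); return [p[0]+c*q[0]-s*q[1],p[1]+s*q[0]+c*q[1],q[2]]
def F(p): return np.concatenate([proj(n,W(p,q))-np.array(px) for n,px,q in O])
r=least_squares(F,[588,-260,-.18],loss="soft_l1")
print(r.x,np.degrees(r.x[2])); print(F(r.x).reshape(-1,2))
for q in[(-160,0,145),(-120,0,145),(120,0,130)]: print(W(r.x,q))
L=np.deg2rad(40)
for a in np.deg2rad([0,10,20,30,40]):
    x=120-(280*np.cos(a)+15*np.sin(a)*-1*-1*1) if 0 else 120-280*np.cos(a)+15*np.sin(a); z=130+280*np.sin(a)+15*np.cos(a)
    print(round(np.degrees(a)),np.array(W(r.x,(x,0,z))))
E
python3 fit.py
```

```text
[ 588.3  -258.86   -0.19] -11.045076100633263
[[-0.25 -1.56]
 [ 0.35  1.14]
 [ 1.7   0.54]
 [ 0.53 -1.26]
 [-0.58 -1.24]
 [-1.34 -1.  ]
 [-0.32  1.18]
 [-0.15 -1.77]
 [-0.47 -0.28]
 [ 0.22 -2.65]
 [ 1.27 -0.68]
 [ 0.84 -0.22]]
[np.float64(431.2672008203163), np.float64(-228.2041762178899), 145]
[np.float64(470.52627142877617), np.float64(-235.86742454741452), 145]
[np.float64(706.0806950795354), np.float64(-281.8469145245622), 130]
0 [ 431.27 -228.2   145.  ]
10 [ 438.   -229.52  193.39]
20 [ 452.88 -232.42  239.86]
30 [ 475.45 -236.83  282.99]
40 [ 505.02 -242.6   321.47]
```

jog_arm --pt "0 0.016 0.036 0 -0.03" --pt "0 0.016 0.036 0 -0.03" --pt "0 0.016 0.036 0 -0.03" --pt "0 0.016 0.036 0 -0.03" --pt "0 0.016 0.036 0 -0.03" --pt "0 0.016 0.036 0 -0.03" --pt "0 0.016 0.036 0 -0.03" --pt "0 0.016 0.036 0 -0.03" --pt "0 0.016 0.036 0 -0.03" --pt "0 0.016 0.036 0 -0.03" --pt "0 0.016 0.036 0 -0.03" --pt "0 0.016 0.036 0 -0.03" --pt "0 0.016 0.036 0 -0.03" --pt "0 0.016 0.036 0 -0.03" --pt "0 0.016 0.036 0 -0.03" --pt "0 0.016 0.036 0 -0.03" --pt "0 0.016 0.036 0 -0.03" --pt "0 0.016 0.036 0 -0.03" --pt "0 0.016 0.036 0 -0.03" --pt "0 0.016 0.036 0 -0.03" --grip_force 20

```text
t: 3.5
tcp_pos: [571.9, 149.0, 222.7]
eef_rot: [3.141, -0.0, -0.188]
wrist_force: [0.9, -0.5, 0.7]
finger_gap: 0.008
```

jog_arm --pt "0 0.015 0.036 0 0" --pt "0 0.015 0.037 0 0" --pt "0 0.0156 0.0375 0 0" --pt "0 0 0 -0.04 0" --pt "0 0 0 -0.04 0" --pt "0 0 0 -0.03 0" --pt "0 0 0 -0.017 0" --pt "0 0 0 0 0"

```text
t: 4.3
tcp_pos: [615.9, 257.5, 93.3]
eef_rot: [3.139, 0.003, -0.186]
wrist_force: [-0.1, 0.3, 0.1]
finger_gap: 0.008
```

Run:
```python
from h import *
print(readout.get_obs())
I=read_camera("scene"); J=read_camera("top")
cv2.imwrite("pics/k1.png",np.hstack([cv2.resize(I[270:400,310:440],(400,400)),cv2.resize(J[170:300,140:270],(400,400))]))
```

```text
{'t': 4.3, 'qpos': array([-0.01549213,  0.60320981, -0.63687896,  1.4530587 ,  0.36822351,
        1.21031136, -2.45631534]), 'qd': array([ 0.00263025, -0.04159666, -0.01829175, -0.05491462, -0.00969416,
        0.03310933,  0.00816431]), 'tau': array([ -0.50099848, -69.61595535, -12.14926422, -34.23655629,
         0.21149412,  -0.71254352,  -0.13348367]), 'tcp_pos': array([615.87158921, 257.47242159,  93.29296581]), 'eef_rot': array([ 3.13941716,  0.00317576, -0.1862807 ]), 'wrist_force': array([-0.08739092,  0.29352008,  0.10173702]), 'ft_torque': array([ 0.04017319,  0.0910964 , -0.06619349]), 'finger_gap': 0.007748331342004547}
```

View pics/k1.png

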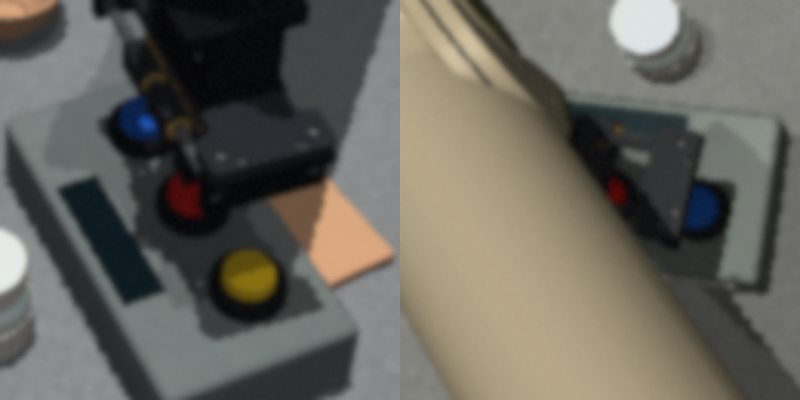

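jog_arm --pt "0 0 0 0 0.1" --pt "0 0 0 0 0.1" --pt "0 0 0 0 0.1" --pt "0 0 0 0 0.1" --pt "0 0 0 0 0.1" --pt "0 0 0 0 0.1" --pt "0 0 0 0 0"

```text
t: 5.1
tcp_pos: [618.0, 258.6, 97.8]
eef_rot: [3.142, -0.003, 0.415]
wrist_force: [0.2, -0.6, 0.9]
finger_gap: 0.006
```

Run:
```python
from h import *
o=readout.get_obs();print(o["qpos"],o["qd"],o["tcp_pos"])
```

```text
[ 0.0557311   0.63285684 -0.75002868  1.4448262   0.44207455  1.23367923
 -1.89845706] [-0.01057376 -0.00012885  0.01704962  0.0087298  -0.01368234 -0.0078717
 -0.11144861] [618.04837737 258.58518188  97.84531694]
```

jog_arm --pt "0 0 0 -0.006 0" --pt "0 0 0 -0.006 0" --pt "0 0 0 0 0" --pt "0 0 0 0 0"

```text
t: 5.5
tcp_pos: [616.8, 258.2, 83.4]
eef_rot: [3.141, 0.0, 0.413]
wrist_force: [0.0, 0.2, -0.3]
finger_gap: 0.002
```

jog_arm --pt "0 0 0 -0.003 0" --pt "0 0 0 -0.003 0" --pt "0 0 0 -0.002 0" --pt "0 0 0 0 0" --pt "0 0 0 0 0"

```text
t: 6.0
tcp_pos: [617.2, 258.5, 76.5]
eef_rot: [3.141, -0.001, 0.414]
wrist_force: [-2.8, -0.3, 9.5]
finger_gap: 0.006
```

jog_arm --pt "0 0 0 -0.002 0" --pt "0 0 0 0 0" --pt "0 0 0 0 0"

```text
t: 6.3
tcp_pos: [617.3, 258.5, 76.2]
eef_rot: [3.141, -0.001, 0.414]
wrist_force: [-8.1, -5.4, 21.6]
finger_gap: 0.003
```

Run:
```python
from h import *
I=read_camera("scene"); print(readout.get_obs()["wrist_force"])
cv2.imwrite("pics/k2.png",cv2.resize(I[270:400,310:440],(600,600),interpolation=cv2.INTER_CUBIC))
```

```text
[-7.46912624 -4.62153    22.77855186]
```

View pics/k2.png

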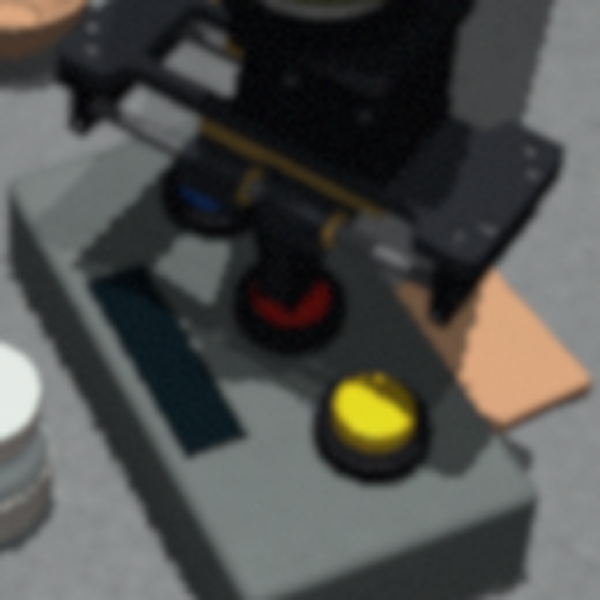

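The fingers sit on the red key, which is sunk into its collar, and the force rises steeply, so it is at its stop. Next is yellow.

jog_arm --pt "0 0 0 0.015 0" --pt "0 0 0 0.015 0" --pt "0 0.0035 0.035 0 0" --pt "0 0.0035 0.035 0 0" --pt "0 0 0 0 0" --pt "0 0 0 -0.01 0" --pt "0 0 0 -0.01 0" --pt "0 0 0 0 0" --pt "0 0 0 0 0"

```text
t: 7.25
tcp_pos: [624.1, 326.8, 83.1]
eef_rot: [3.141, 0.001, 0.412]
wrist_force: [0.3, -0.3, 0.1]
finger_gap: 0.003
```

jog_arm --pt "0 0 0 -0.003 0" --pt "0 0 0 -0.003 0" --pt "0 0 0 -0.003 0" --pt "0 0 0 -0.001 0" --pt "0 0 0 0 0" --pt "0 0 0 0 0"

```text
t: 7.85
tcp_pos: [624.6, 327.7, 76.3]
eef_rot: [3.14, -0.001, 0.413]
wrist_force: [-5.8, -7.2, 21.8]
finger_gap: 0.005
```

jog_arm --pt "0 0 0 0.018 0" --pt "0 0 0 0.018 0" --pt "0 -0.0036 -0.035 0 0" --pt "0 -0.0036 -0.035 0 0" --pt "0 -0.0036 -0.035 0 0" --pt "0 -0.0036 -0.0335 0 0" --pt "0 0 0 0 0" --pt "0 0 0 -0.013 0" --pt "0 0 0 -0.013 0" --pt "0 0 0 0 0" --pt "0 0 0 0 0"

```text
t: 8.95
tcp_pos: [608.8, 191.0, 82.9]
eef_rot: [-3.141, 0.001, 0.416]
wrist_force: [0.9, -0.1, -0.2]
finger_gap: 0.003
```

jog_arm --pt "0 0 0 -0.003 0" --pt "0 0 0 -0.003 0" --pt "0 0 0 -0.003 0" --pt "0 0 0 -0.001 0" --pt "0 0 0 0 0" --pt "0 0 0 0 0"

```text
t: 9.55
tcp_pos: [609.7, 191.0, 76.2]
eef_rot: [3.141, -0.002, 0.415]
wrist_force: [-8.4, -1.7, 22.9]
finger_gap: 0.003
```

Run:
```python
from h import *
I=read_camera("scene"); print(readout.get_obs()["wrist_force"])
cv2.imwrite("pics/k3.png",cv2.resize(I[270:400,310:440],(600,600),interpolation=cv2.INTER_CUBIC))
```

```text
[-9.58871468 -1.6868234  22.55896536]
```

View pics/k3.png

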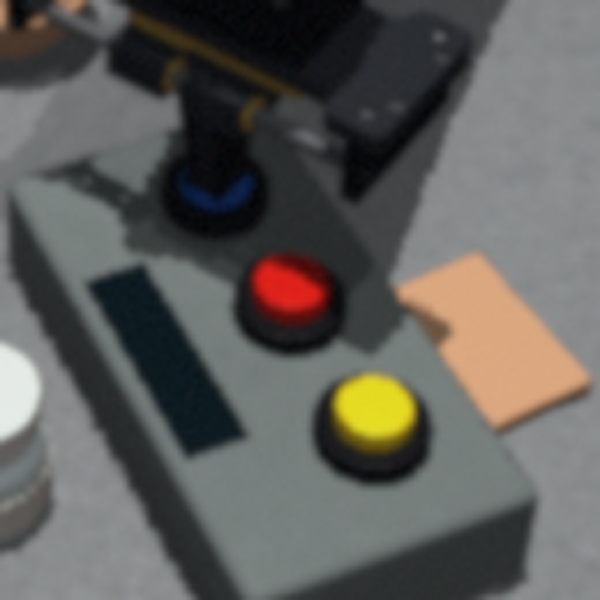

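Blue is at its stop, while red and yellow are up. I'll lift off and travel to above the handle.

jog_arm --pt "0 0 0 0.03 0" --pt "0 0 0 0.04 0" --pt "0 0 0 0.04 0" --pt "0 0 0 0.04 0" --pt "0.03 -0.015 -0.035 0 0" --pt "0.05 -0.015 -0.035 0 0" --pt "0.05 -0.015 -0.035 0 0" --pt "0.05 -0.015 -0.035 0 0" --pt "0.05 -0.015 -0.035 0 0" --pt "0.05 -0.015 -0.035 0 0" --pt "0.05 -0.015 -0.035 0 -0.1" --pt "0.05 -0.015 -0.035 0 -0.1" --pt "0.05 -0.015 -0.035 0 -0.1" --pt "0.05 -0.015 -0.035 0 -0.1" --pt "0.05 -0.015 -0.035 0 -0.1" --pt "0.05 -0.014 -0.034 0 -0.1" --pt "0.05 0 0 0 0" --pt "0.05 0 0 0 0" --pt "0.05 0 0 0 0"

```text
t: 11.5
tcp_pos: [431.0, -228.2, 223.5]
eef_rot: [-3.141, -0.0, -0.184]
wrist_force: [-1.0, 0.2, -0.7]
finger_gap: 0.574
```

Run:
```python
from h import *
o=readout.get_obs();print(o["qpos"],o["qd"],o["tcp_pos"],o["eef_rot"])
I=read_camera("scene"); J=read_camera("top")
print([proj(n,(431.3,-228.2,145)) for n in("scene","top")])
cv2.imwrite("pics/l1.png",np.hstack([cv2.resize(I[90:250,240:400],(400,400),interpolation=cv2.INTER_CUBIC),cv2.resize(J[240:370,360:490],(400,400),interpolation=cv2.INTER_CUBIC)]))
```

```text
[ 0.9400913   0.0629449  -0.56274373  1.78555929  0.03466747  1.30288143
 -1.38555633] [-0.00883899 -0.00179841 -0.00586761 -0.00131331  0.00140317  0.00088608
 -0.00010971] [ 430.9982331  -228.20823722  223.54628488] [-3.14146872e+00 -7.22193588e-05 -1.83822637e-01]
[array([162.18250128, 328.43546534]), array([321.08500333, 429.29672704])]
```

View pics/l1.png

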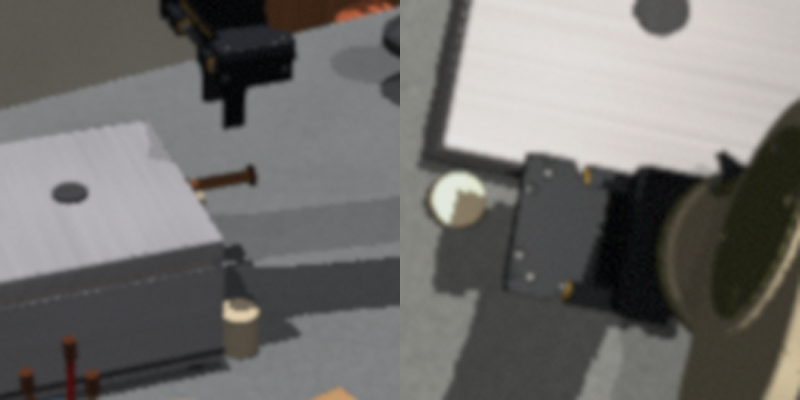

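jog_arm --pt "0.05 0 0 -0.03 -0.01" --pt "0.05 0 0 -0.03 0" --pt "0.05 0 0 -0.025 0" --pt "0.05 0 0 -0.012 0" --pt "0.05 0 0 0 0" --pt "0.05 0 0 0 0"

```text
t: 12.2
tcp_pos: [431.2, -229.2, 127.5]
eef_rot: [3.141, -0.001, -0.195]
wrist_force: [-0.1, -0.7, 1.3]
finger_gap: 0.575
```

Run:
```python
from h import *
I=read_camera("scene"); J=read_camera("top")
cv2.imwrite("pics/l2.png",np.hstack([cv2.resize(I[90:250,240:400],(400,400),interpolation=cv2.INTER_CUBIC),cv2.resize(J[240:370,360:490],(400,400),interpolation=cv2.INTER_CUBIC)]))
```

```text
(no output)
```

View pics/l2.png

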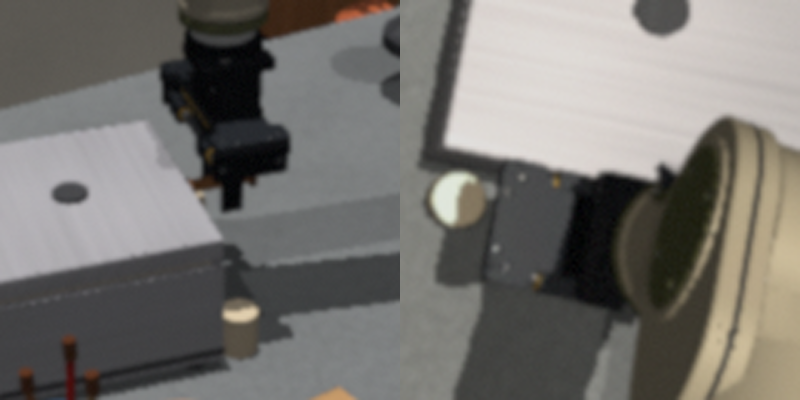

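jog_arm --pt "0 0 0 0 0" --pt "0 0 0 0 0" --pt "0 0 0 0 0" --pt "0 0 0 0 0" --pt "0 0 0 0 0" --pt "0 0 0 0 0" --grip_force 20

```text
t: 12.9
tcp_pos: [430.7, -228.2, 126.5]
eef_rot: [-3.14, 0.0, -0.195]
wrist_force: [-0.0, 5.6, 0.1]
finger_gap: 0.153
```

jog_arm --pt "0 0.001 0 0.012 0" --pt "0 0.0015 -0.0003 0.012 0" --pt "0 0.002 -0.0004 0.012 0" --pt "0 0.0025 -0.0005 0.012 0" --pt "0 0.003 -0.0006 0.012 0" --pt "0 0.0035 -0.0007 0.0115 0" --pt "0 0.004 -0.0008 0.0115 0" --pt "0 0.0043 -0.0009 0.0115 0" --pt "0 0 0 0 0" --pt "0 0 0 0 0"

```text
t: 13.9
tcp_pos: [452.6, -232.5, 222.0]
eef_rot: [-3.141, 0.0, -0.195]
wrist_force: [1.3, 5.2, -1.6]
finger_gap: 0.151
```

Run:
```python
from h import *
I=read_camera("scene"); J=read_camera("top")
cv2.imwrite("pics/l3.png",np.hstack([cv2.resize(I[90:250,200:360],(400,400),interpolation=cv2.INTER_CUBIC),cv2.resize(J[160:360,360:560],(400,400),interpolation=cv2.INTER_CUBIC)]))
print(readout.get_obs()["qpos"])
```

```text
[ 0.91838814  0.11643493 -0.56852125  1.73873262  0.06409191  1.30551464
 -1.43004426]
```

View pics/l3.png

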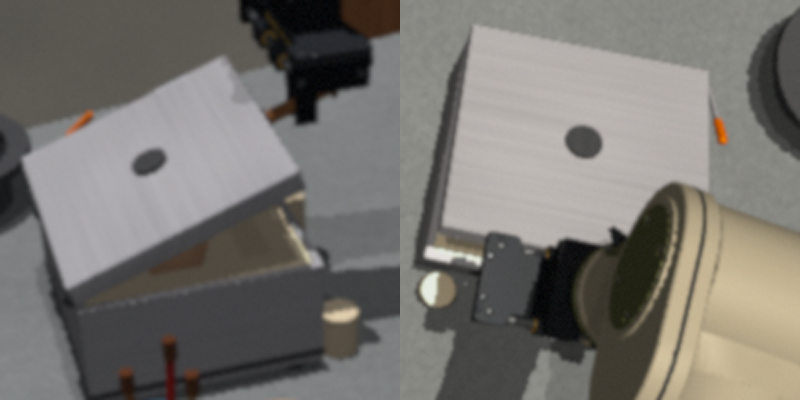

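The lid follows, at about 20°. I'll continue along the arc to 40°.

jog_arm --pt "0 0.0051 -0.001 0.0109 0" --pt "0 0.0056 -0.0011 0.0108 0" --pt "0 0.0058 -0.0011 0.0107 0" --pt "0 0.0063 -0.0012 0.0105 0" --pt "0 0.0068 -0.0013 0.0102 0" --pt "0 0.0072 -0.0014 0.0098 0" --pt "0 0.0076 -0.0015 0.0094 0" --pt "0 0.0079 -0.0016 0.009 0" --pt "0 0 0 0 0" --pt "0 0 0 0 0" --pt "0 0 0 0 0"

```text
t: 15.1
tcp_pos: [504.3, -242.7, 302.9]
eef_rot: [-3.141, 0.001, -0.195]
wrist_force: [-1.3, 5.9, -0.3]
finger_gap: 0.152
```

Run:
```python
from h import *
I=read_camera("scene"); J=read_camera("top")
cv2.imwrite("pics/sc4.png",I);cv2.imwrite("pics/to4.png",J)
cv2.imwrite("pics/l4.png",np.hstack([cv2.resize(I[90:250,200:360],(400,400),interpolation=cv2.INTER_CUBIC),cv2.resize(J[160:360,360:560],(400,400),interpolation=cv2.INTER_CUBIC)]))
```

```text
(no output)
```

View pics/l4.png

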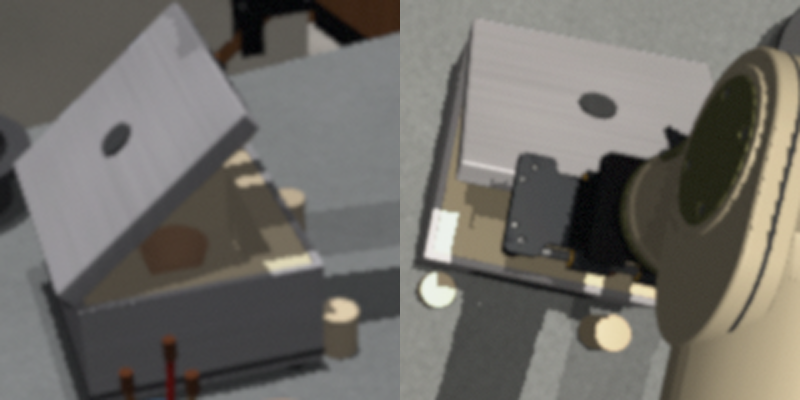

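```bash
cat > ang.py <<'E'
from h import *
from scipy.optimize import least_squares
K=(588.3,-258.86,np.deg2rad(-11.045))
def P(a,d,y,h):
    x=120-d*np.cos(a)+h*np.sin(a); z=130+d*np.sin(a)+h*np.cos(a); c,s=np.cos(K[2]),np.sin(K[2])
    return (K[0]+c*x-s*y,K[1]+s*x+c*y,z)
def fit(O):
    r=least_squares(lambda p:np.concatenate([proj(n,P(p[0],*q))-np.array(px) for n,px,q in O]),[.7],loss="soft_l1"); return np.degrees(r.x[0]),r.fun.reshape(-1,2)
E
python3 - <<'E'
from ang import *
np.set_printoptions(precision=1,suppress=True)
sc=lambda x,y:(90+y/2.5,200+x/2.5); to=lambda x,y:(160+y/2,360+x/2)
O=[("scene",sc(116,139),(120,0,30)),("scene",sc(176,3),(240,-125,30)),("scene",sc(257,125),(240,125,0)),("top",to(598,105) if 0 else to(198,105),(120,0,30)),("top",to(65,163),(240,125,30))]
print(fit(O))
for o in O: print(fit([o]))
for i in range(4):
    read_camera("scene"); o=readout.get_obs(); print(o["wrist_force"],o["tcp_pos"],np.abs(o["qd"]).max())
E
```

```text
(np.float64(40.564022549918924), array([[ 0.3,  0.1],
       [-1.9, -1.9],
       [ 2.1,  2.8],
       [ 1.1, -0.5],
       [-1.7, -2. ]]))
(np.float64(40.75720205840593), array([[ 0.2, -0.1]]))
(np.float64(38.821395172430776), array([[-0.3,  0.3]]))
(np.float64(42.72137792432831), array([[-0.2,  0.1]]))
(np.float64(41.636193920193065), array([[-0.1, -0.2]]))
(np.float64(39.87824997169249), array([[-0.3, -2.4]]))
[-1.   6.5 -0.5] [ 504.3 -242.6  302.9] 0.0017618441255406424
[-1.   5.9 -0.8] [ 504.2 -242.7  302.8] 0.0010085270592883407
[-0.5  5.9 -0.2] [ 504.2 -242.7  302.9] 0.0012850038511591515
[-1.7  6.5  0.3] [ 504.3 -242.7  302.9] 0.002531831482683559
```

jog_arm --pt "0 0 0 0 0" --pt "0 0 0 0 0" --pt "0 0 0 0 0" --pt "0 0 0 0 0" --pt "0 0 0 0 0" --pt "0 0 0 0 0" --pt "0 0 0 0 0" --pt "0 0 0 0 0" --pt "0 0 0 0 0" --pt "0 0 0 0 0"

```text
t: 16.4
tcp_pos: [504.2, -242.7, 302.9]
eef_rot: [-3.141, 0.001, -0.195]
wrist_force: [-0.1, 5.9, -0.5]
finger_gap: 0.152
```

Run:
```python
from h import *
I=read_camera("scene"); cv2.imwrite("pics/sc5.png",I); A=cv2.imread("pics/sc4.png"); d=cv2.absdiff(A,I).max(2)
print("max diff in lid area",d[80:220,205:310].max(), (d>40).sum())
```

```text
max diff in lid area 22 0
```

View pics/sc5.png

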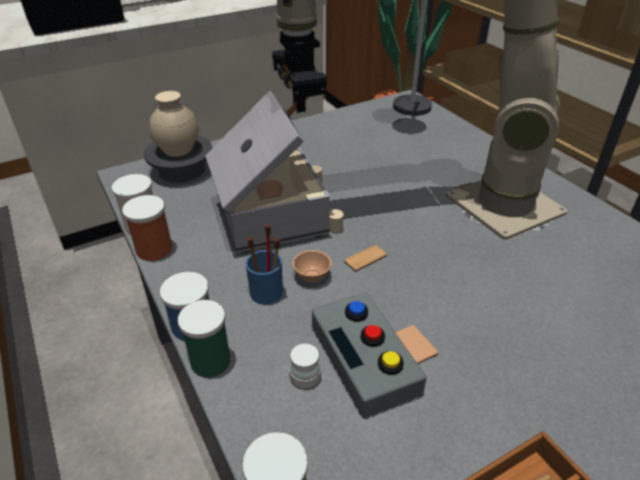

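The lid is still at about 40° with the handle between the fingers. All three keys are up (at rows/columns 310/357, 334/373 and 361/391), and the other things stand at the same pixels as before. I'm handing in.

```bash
python3 -c "
from h import *
print(robot.close_job())"
```

```text
the job is handed in; nothing more can be done
None
```

I pressed the red, yellow and blue keys in that order with the lid shut, then raised the lid to about 40° and handed the job in at about 16.5 s, still holding the handle. No verdict is reported on hand-in.

- **Keys:** each press went to the stop, with the tool at 76.2–76.3 mm (top face 82 mm) and about 22 N on the wrist. I came well clear between presses. The last picture shows all three keys up.
- **Lid angle:** a fit of five lid points in the two pictures gives 40.6°; single points range from 38.8° to 42.7°. The tool position matches the worked-out 40° point to about 1 mm. I did not compare the lid directly with the orange tip.
- **Hold:** the finger opening was steady at about 13 mm on the 14 mm rod. The lid did not move between pictures about 1.5 s apart.
- **Other things:** by eye they stand where they were in the first picture, and nothing touches the lid.

One reading did not fit well: the vertical wrist force while holding was only about −0.5 N, less than the stated 2 to 4 N load. There was also a steady sideways force of about 6 N from the grip.

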